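# Close up the sample blocks in the rail

### The arm

A 6-joint arm with a two-finger parallel gripper is mounted at the origin on the work surface. World frame = base frame: x ahead of the robot, y to its left, z up, the work surface at z = 0. Lengths are in m, angles in rad, forces in N, time in s.
With the tool pointing down it reaches from about 0.25 to 0.725 m from the base axis. Payload 4 kg.
Tool frame: the origin (TCP) lies on the centre line of the jaws, within the pads' length; the fingertips stand 22 mm ahead of it and the grasp point (between the pads) lies 3 mm ahead of it; z points along the fingers, y is the line along which they close (so a half turn about z gives the same grasp; the last joint's range is limited). The gripper opens to 85 mm and grips with 20 to 120 N. Pads are 22 mm wide; open, the fingers measure 114 mm over their backs; the gripper's body (76 mm by 85 mm) begins 54 mm behind the grasp point. The pads swing forward as they close: fully open they stand 13 mm farther back than shut.
Start: joints at [0, 0.241, 0.005, 1.335, 0, 1.571], TCP at [0.5, -0, 0.253] pointing down, gripper open.
Joint ranges: [-2.72, 2.72], [-1.05, 1.87], [-1.09, 1.28], [-1.99, 2.15], [-1.42, 1.44], [-3.14, 3.14]. Speed limits (rad/s): [2.79, 2.79, 3.14, 3.14, 3.14, 3.14].

### API

Orientations are given as a unit quaternion [x, y, z, w].
In Python, from workcell import bot gives the robot as it stands.
- The arm moves only by the shell command python3 -m inch 'ROWS'. ROWS is JSON, one flat list of numbers, 7 for each row, row after row: the shift along the world's x, y, z in mm, then the turn, a rotation vector about the world's x, y, z in rad, then the opening in per cent of the stroke, from 0 (shut) to 100 (fully open). A call has 1 to 8 rows; each row is the pose to reach, as a shift and turn from the pose commanded when the call began; what a row does not reach only later rows make up. A row lasts 1/12 s, in which the tool goes at most 41.7 mm and 7.16 degrees, less where a joint would pass 70% of its speed; a pose out of reach is approached as far as the arm can. A call with a gripper value outside its range is refused whole. The fingers move at their own pace and stop on an object; the grip force is fixed at half the most. Time passes only in rows, so rows that repeat a pose let the fingers close. It gives the time, the measured TCP pose, the force, the opening and the grip force at its end, in the units of the state.
- bot.get_obs(): the state, without advancing time (a new reading comes with each control period).
- bot.camera(name): name is "scene" or "side" or "wrist"; returns the picture (384x512x3 uint8, blue, green, red); there is no depth.
- bot.camera_info(name): a dict with "intrinsics" (3x3 intrinsics, pixels), "camera_from_world" (4x4, takes a point from world to camera coordinates); the wrist camera has in their place "hand_eye" (4x4, takes a point from camera to tool coordinates, whose origin is the TCP and whose axes are the flange's). Camera axes: x right, y down, z forward; pixel columns grow to the right and rows downward; lengths in m; the calibration is good to about 2 mm. A picture is of the moment at which its call begins: read the wrist's pose just before it. camera_info takes no time and is no camera call.
- bot.job_done(): hands the job in; it is judged then, once.
Trained networks look in the newest picture that a camera, given by its name, has taken for a name from the list of things; names that differ only in an ending like _2 or _b are one class to them, and where a whole thing is asked for, a point or a joint stands for the part that bears it (a point fixed in the world has none). Each returns a list of dicts, best first, with "confidence" (0 to 1); they miss things now and then, are a little off and sometimes report something else, mostly with a low value. They report only what shows in the picture. A call takes as long as a camera call. They do not tell look-alikes from the thing itself.
- bot.silhouettes(camera, target): "mask" (384x512 bool, what is visible of it) and "uv" ([column, row] in pixels, amid what is visible of it).
- bot.spot_point(camera, target): "uv" ([column, row] in pixels: a listed point, or the origin of a listed thing).
The state is a dict: "clock": time; "joint_pos": joint angles; "joint_vel": joint speeds; "tau": joint torques, N m; "eef_pos": TCP position; "tool_rot": TCP orientation; "ft_force": force on the tool from outside, world axes, zero at the start; "ft_torque": the same for the moment, N m; "grip_width": finger opening in m; "grasp_force": force on a finger pad.
Only numpy, scipy, OpenCV 4.12 (cv2) and the standard library are available. Lean on these libraries where they do the work, as an engineer would, in place of code of your own. Each camera call takes 0.05 s, during which the arm holds its last target. There are 200 camera calls.

### The job

With the fingertips, push the row of four colour-sample blocks along the aluminium rail from behind, as one train that stays together, until it is fully home against the red end stop. Then swing the orange keeper arm fully across the rail behind the last block, and move clear. Only push: do not lift or tip the blocks, and leave the spare block, the tin and the putty knife where they are.

Things in the scene. Friction and masses are not known exactly. Their poses are not given: they have to be found in the camera images.
- rail: Aluminium channel fixed to the bench: 360 long, 56 wide, walls 14 high and 4 thick, floor 4 thick (mm). Origin on the bench surface, on the centre line; x runs along the rail towards the red end stop, y across, z up. Runs from x = -170 (open end) to 190 mm. The row starts 60 to 115 mm short of the stop; home it fills x = 10 to 170 mm.
- stop_face (a point): Centre of the inner face of the red end stop (block 20 mm thick, 56 mm wide, 44 mm high) that the row must meet; at x = 170 mm, y = 0, z = 24 mm of the rail.
- block_white_mid (a point): Centre of the sample block with the off-white painted top: wood, 40 mm along the rail, 45 mm across, 40 mm high, about 80 g, loose in the rail on its floor (top 44 mm above the bench, 30 mm above the rail's walls). The order of the four blocks in the row varies.
- block_blue_mid (a point): Centre of the sample block with the grey-blue painted top: wood, 40 mm along the rail, 45 mm across, 40 mm high, about 80 g, loose in the rail on its floor (top 44 mm above the bench, 30 mm above the rail's walls). The order of the four blocks in the row varies.
- block_ochre_mid (a point): Centre of the sample block with the ochre yellow painted top: wood, 40 mm along the rail, 45 mm across, 40 mm high, about 80 g, loose in the rail on its floor (top 44 mm above the bench, 30 mm above the rail's walls). The order of the four blocks in the row varies.
- block_green_mid (a point): Centre of the sample block with the grey-green painted top: wood, 40 mm along the rail, 45 mm across, 40 mm high, about 80 g, loose in the rail on its floor (top 44 mm above the bench, 30 mm above the rail's walls). The order of the four blocks in the row varies.
- keeper (a joint): Angle of the orange keeper arm on its upright pivot: 0 = closed, straight across the rail (hard stop); at the start 1.45 to 2.0 rad = open, beside the rail, pointing to the open end. Closes clockwise seen from above, under 2 N at the arm, stays where left. Can close only once the row is home; then its face is 4 mm behind the last block.
- keeper_pivot (a point): On the keeper's pivot axis, half-way up the arm, 28 mm above the bench; at x = 1 mm, y = -45 mm of the rail. The arm is a bar 10 mm thick and 20 mm high (from 18 to 38 mm above the bench), reaching 80 mm from this axis; the pivot boss has radius 11 mm and its top is 40 mm above the bench.
- keeper_tip (a point): Middle of the free end of the keeper arm, 80 mm from the pivot axis, 28 mm above the bench. At joint value a it lies from the pivot in the direction (-sin a, cos a) of the rail's x and y.
- spare_block_mid (a point): Bystander: centre of a plain brown wooden block of the same size, standing on the bench on the rail's +y side (towards the robot). Leave it.
- tin_mid (a point): Bystander: centre of a closed tin with a blue label, 64 mm diameter, 100 mm high, standing on the rail's -y side near the stop end. Leave it.
- putty_knife_grip (a point): Bystander: grip of a putty knife 200 mm long, lying on the bench on the rail's +y side (towards the robot). Leave it.
Mind the look-alikes: they are no part of the job. What is shaped like the part that bears block_ochre_mid but purple is not meant.

How it is judged:
By the outcome, as a careful person would: the job done as asked, in the order asked, and still so for the second after the job is handed in, with the robot touching nothing.
It also fails if it takes over 48 s, if anything falls off the work surface, if the arm or the gripper's body presses on something with over 40 N, if the wrist force passes 120 N, or if a joint passes its speed limit or range.

## Working session

There is one attempt and no reset: what is moved stays moved. The work goes in short steps, Python scripts to look and compute and a shell command to move; the robot and the scene stay as the last step left them, time stands still between calls to the robot, and variables do not carry over. Pictures are saved under pics/ and viewed, at most 10 in all, crops included, and the job is handed in when it is done.

```bash
mkdir -p pics
cat > h.py <<'E'
import numpy as np,cv2
from workcell import bot
def ray(cam,uv):
    i=bot.camera_info(cam);K=np.array(i["intrinsics"]);T=np.array(i["camera_from_world"])
    d=T[:3,:3].T@np.linalg.solve(K,[uv[0],uv[1],1.]);o=-T[:3,:3].T@T[:3,3];return o,d
def atz(cam,uv,z):
    o,d=ray(cam,uv);return o+d*(z-o[2])/d[2]
def proj(cam,p):
    i=bot.camera_info(cam);T=np.array(i["camera_from_world"]);q=np.array(i["intrinsics"])@(T[:3,:3]@p+T[:3,3]);return q[:2]/q[2]
E
python3 - <<'E'
from h import *
Z={"stop_face":.024,"block_white_mid":.024,"block_blue_mid":.024,"block_ochre_mid":.024,"block_green_mid":.024,"keeper_pivot":.028,"keeper_tip":.028,"spare_block_mid":.02,"tin_mid":.05,"putty_knife_grip":.01,"rail":0}
for c in("scene","side"):
    cv2.imwrite(f"pics/{c}0.png",bot.camera(c))
    for n,z in Z.items():
        for r in bot.spot_point(c,n)[:2]:
            print(c,n,round(r["confidence"],2),np.round(r["uv"]),np.round(atz(c,r["uv"],z)*1000))
print(bot.get_obs())
E
```

```text
scene stop_face 0.78 [314. 244.] [500. 165.  24.]
scene stop_face 0.51 [240. 205.] [561.  26.  24.]
scene block_white_mid 0.97 [272. 216.] [525.  78.  24.]
scene block_blue_mid 0.9 [257. 204.] [533.  41.  24.]
scene block_ochre_mid 0.91 [291. 136.] [363. -84.  24.]
scene block_ochre_mid 0.88 [163. 246.] [713.  32.  24.]
scene block_green_mid 0.65 [243. 196.] [545.  11.  24.]
scene block_green_mid 0.59 [192. 185.] [612. -67.  24.]
scene keeper_pivot 0.96 [224. 206.] [588.  16.  28.]
scene keeper_tip 0.83 [191. 190.] [621. -52.  28.]
scene spare_block_mid 0.85 [306. 196.] [442.  71.  20.]
scene tin_mid 0.8 [249. 256.] [612. 141.  50.]
scene putty_knife_grip 0.59 [217. 143.] [ 505. -164.   10.]
scene rail 0.65 [241. 205.] [548.   9.   0.]
side stop_face 0.66 [259. 200.] [534.  42.  24.]
side stop_face 0.65 [228. 169.] [501. 163.  24.]
side block_white_mid 0.62 [251. 187.] [531.  88.  24.]
side block_blue_mid 0.8 [257. 200.] [529.  43.  24.]
side block_ochre_mid 0.89 [180. 274.] [ 355. -104.   24.]
side block_ochre_mid 0.73 [286. 221.] [563. -30.  24.]
side block_green_mid 0.94 [274. 209
[... 340 characters left out ...]
, 'joint_pos': array([-2.01901534e-05,  2.40653182e-01,  4.98774758e-03,  1.33521113e+00,
        8.92816135e-06,  1.57083560e+00]), 'joint_vel': array([ 0.00076151,  0.00096425, -0.00053431,  0.00189633,  0.00056142,
        0.00349455]), 'tau': array([-4.26114211e-04, -3.72222626e+01,  2.52690893e+01,  1.32650319e-03,
       -3.48874585e-05,  1.36832787e-05]), 'eef_pos': array([ 4.99990234e-01, -7.58160211e-06,  2.53275188e-01]), 'tool_rot': array([ 7.07127805e-01,  7.07085756e-01, -2.52124919e-05, -3.15251139e-05]), 'ft_force': array([-0.52995111,  0.40573145,  0.71179024]), 'ft_torque': array([ 0.00236776,  0.01141224, -0.03382069]), 'grasp_force': 0.0, 'grip_width': 0.08551024123428055}
```

Run:
```python
from h import *
a=cv2.imread("pics/scene0.png")[110:290,140:360];b=cv2.imread("pics/side0.png")[130:310,150:370]
cv2.imwrite("pics/both.png",np.vstack([cv2.resize(a,None,fx=1.65,fy=1.65,interpolation=2),cv2.resize(b,None,fx=1.65,fy=1.65,interpolation=2)]))
cv2.imwrite("pics/a.png",cv2.resize(a,None,fx=3.3,fy=3.3,interpolation=2))
```

```text
(no output)
```

View pics/a.png

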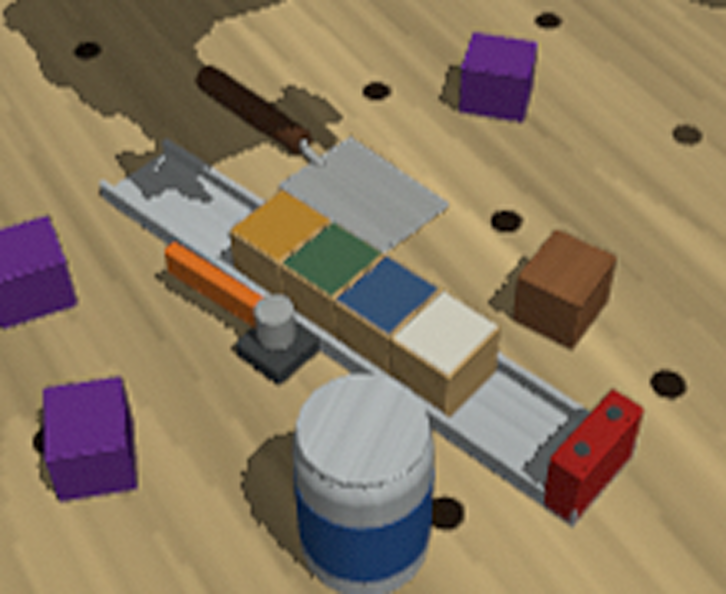

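View pics/side0.png

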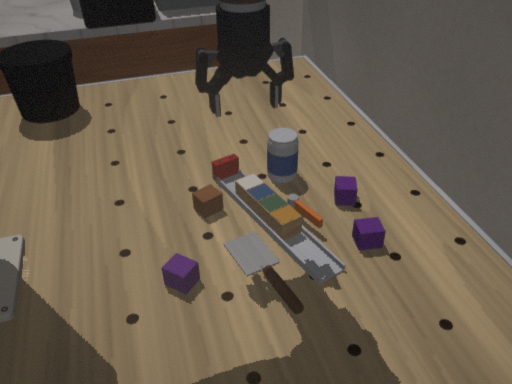

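The row runs ochre (crop 280,225), green, blue, white towards the red stop (595,450). The keeper is open, from the pivot at (275,320) to the tip at (170,250). The ochre detections at (291,136) and (163,246) are purple decoys. The real ochre block is the row's last one, at about (225,178) in the scene image. I'll fit the rail pose next.

```bash
cat > fit.py <<'E'
from h import *
from scipy.optimize import least_squares
c=lambda u,v:(u/3.3+140,v/3.3+110)
P=[(-170,-28,14,c(103,188)),(-170,28,14,c(165,143)),(170,28,44,c(612,393)),(190,28,44,c(641,405)),(190,-28,0,c(573,522))]
tops=[c(280,225),c(332,258),c(387,294),c(447,331)]
side=[("side",(286,213)),("side",(274,202)),("side",(262,193)),("side",(250,184))]
def W(p,x,y,z):
    a=p[2];return np.array([p[0]+x*np.cos(a)-y*np.sin(a),p[1]+x*np.sin(a)+y*np.cos(a),z])/1000
def f(p):
    r=[proj("scene",W(p,*q[:3]))-q[3] for q in P]
    r+=[proj("scene",W(p,p[3]+40*i,0,44))-t for i,t in enumerate(tops)]
    r+=[proj("scene",W(p,1-80*np.sin(p[4]),-45+80*np.cos(p[4]),38))-np.array(c(173,246))]
    r+=[proj("side",W(p,1,-45,28))-[292,203],proj("scene",W(p,1,-45,28))-[224,206]]
    return np.ravel(r)
s=least_squares(f,[546,0,1.843,-38,1.6],loss="soft_l1")
print(np.round(s.x,3));print(np.round(s.fun.reshape(-1,2),1).tolist())
p=s.x
m=np.array([[500,165],[442,70],[612,141],[505,-160],[713,32],[363,-95]])-p[:2];R=np.array([[np.cos(p[2]),-np.sin(p[2])],[np.sin(p[2]),np.cos(p[2])]])
print(np.round(m@R))
for q in [(p[3]-20-45,0),(-2,0)]:print(q,np.round(W(p,*q,0)*1000))
E
python3 fit.py
```

```text
[547.468   3.642   1.859 -36.639   1.591]
[[-1.6, -1.8], [-0.1, -1.9], [0.4, -2.4], [1.8, 0.3], [-0.0, 1.5], [0.2, -0.2], [0.2, 0.0], [0.2, -0.1], [-0.5, 0.0], [-0.8, -1.4], [-0.6, -2.3], [-0.7, 1.5]]
[[ 168.   -0.]
 [  94.   82.]
 [ 113. -101.]
 [-145.   87.]
 [ -20. -167.]
 [ -42.  205.]]
(np.float64(-101.6385642100334), 0) [576. -94.   0.]
(-2, 0) [548.   2.   0.]
```

```bash
python3 -m inch '[25,-29,-20,0,0,0.1,0, 50,-58,-40,0,0,0.2,0, 75,-88,-60,0,0,0.288,0, 75,-88,-80,0,0,0.288,0, 75,-88,-80,0,0,0.288,0, 75,-88,-80,0,0,0.288,0]'
python3 - <<'E'
from h import *
o=bot.get_obs();im=bot.camera("wrist");cv2.imwrite("pics/w1.png",im)
i=bot.camera_info("wrist");print(i["hand_eye"],i["intrinsics"],o["eef_pos"],o["tool_rot"],o["ft_force"])
for n in("block_ochre_mid","keeper_tip","keeper_pivot","block_green_mid"):
    for r in bot.spot_point("wrist",n)[:2]:print(n,r)
E
```

```text
clock: 1.7
eef_pos: [0.5736, -0.088, 0.1717]
tool_rot: [0.599, 0.801, -0.001, -0.002]
ft_force: [-0.9, 0.6, 1.0]
grip_width: 0.0123
grasp_force: 0.0
[[ 6.91005117e-04 -9.53066938e-01 -3.02758871e-01  7.70209005e-02]
 [ 9.99999724e-01  5.75780231e-04  4.69838669e-04 -4.65668986e-04]
 [-2.73465129e-04 -3.02759112e-01  9.53067073e-01 -1.20568322e-01]
 [ 0.00000000e+00  0.00000000e+00  0.00000000e+00  1.00000000e+00]] [[276.10873748   0.         252.87261602]
 [  0.         276.10873748 188.73581437]
 [  0.           0.           1.        ]] [ 0.57357401 -0.08798675  0.17170874] [ 0.5987426   0.80093774 -0.00099366 -0.00224725] [-0.91565141  0.64050814  0.98776334]
block_ochre_mid {'uv': [37.1, 128.2], 'confidence': 0.86}
block_ochre_mid {'uv': [354.3, 223.0], 'confidence': 0.85}
keeper_tip {'uv': [302.0, 170.4], 'confidence': 0.91}
keeper_pivot {'uv': [302.8, 82.9], 'confidence': 0.94}
block_green_mid {'uv': [252.4, 78.5], 'confidence': 0.63}
```

View pics/w1.png

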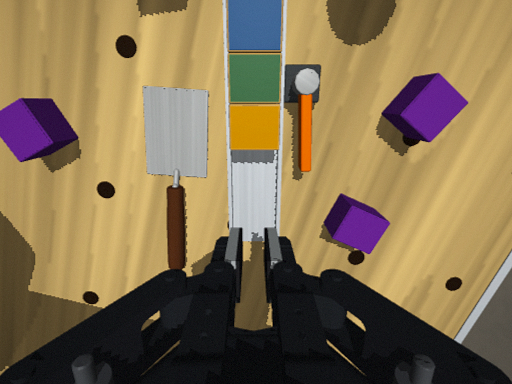

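The wrist view shows the rail aligned with the jaws, centred on column 255. The ochre block's back edge is at row 150, the keeper tip is at (306,171), and the nearest purple decoy is at (355,223). I'll measure these.

```bash
cat >> h.py <<'E'
from scipy.spatial.transform import Rotation as Ro
def wr(o,uv,z):
    i=bot.camera_info("wrist");H=np.array(i["hand_eye"]);R=Ro.from_quat(o["tool_rot"]).as_matrix()
    d=R@H[:3,:3]@np.linalg.solve(np.array(i["intrinsics"]),[uv[0],uv[1],1.]);c=o["eef_pos"]+R@H[:3,3]
    return (c+d*(z-c[2])/d[2])*1000
E
python3 - <<'E'
from h import *
o=bot.get_obs()
a=1.859;R=np.array([[np.cos(a),-np.sin(a)],[np.sin(a),np.cos(a)]]);t=np.array([547.5,3.6])
print("tcp",(o["eef_pos"][:2]*1000-t)@R)
for n,uv,z in[("och bl",(231,150),.044),("och br",(278.5,150),.044),("wallL top",(225,5),.014),("wallR top",(285,5),.014),("wallL bot",(229,225),.014),("wallR bot",(282,225),.014),("blue mid back",(256,51),.044),("tip",(306,171),.038),("pivot",(307,82),.04),("purple corner",(324,230),.04),("purp top",(338,195),.04)]:
    w=wr(o,uv,z);print(n,np.round(w),np.round((w[:2]-t)@R,1))
E
```

```text
tcp [-95.01483416  -1.06428805]
och bl [547. -60.  44.] [-61.  19.]
och br [588. -48.  44.] [-60.9 -24.5]
wallL top [507.  57.  14.] [62.6 23.7]
wallR top [558.  72.  14.] [ 62.8 -29.3]
wallL bot [ 566. -148.   14.] [-150.4   25.4]
wallR bot [ 623. -131.   14.] [-150.3  -33.9]
blue mid back [545.  25.  44.] [21.2 -3.5]
tip [621. -60.  38.] [-82.2 -52.2]
pivot [594.  15.  40.] [ -2.4 -47.9]
purple corner [ 659. -113.   40.] [-143.7  -73.9]
purp top [659. -74.  40.] [-105.9  -84.6]
```

```bash
python3 -m inch '[2,0,-40,0,0,0,0, 2,0,-80,0,0,0,0, 2,0,-115,0,0,0,0, 2,0,-133,0,0,0,0, 2,0,-133,0,0,0,0, 0,7,-133,0,0,0,0, -2,14,-133,0,0,0,0, -2,14,-133,0,0,0,0]'
```

```text
clock: 2.62
eef_pos: [0.5744, -0.0725, 0.043]
tool_rot: [0.598, 0.802, 0.001, 0.002]
ft_force: [-0.1, 0.2, -0.3]
grip_width: -0.0003
grasp_force: 0.0
```

Run:
```python
from h import *
cv2.imwrite("pics/w2.png",bot.camera("wrist"))
print(bot.get_obs()["eef_pos"])
```

```text
[ 0.5745738  -0.07304139  0.04292917]
```

View pics/w2.png

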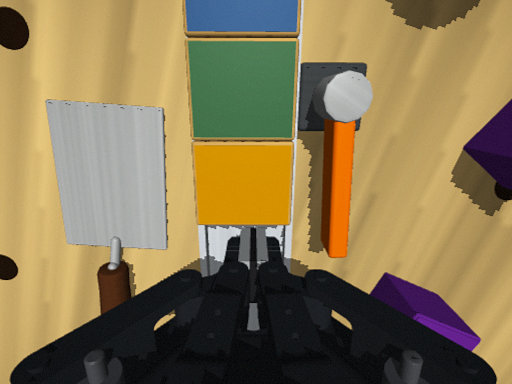

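The fingers (tip at 252,230) stand in the rail just behind the ochre block, which spans columns 195–290. They sit about 4 mm to the keeper side, so I'll correct that and push.

```bash
python3 -m inch '[-3,2,0,0,0,0,0, -5,5,0,0,0,0,0, -6,9,0,0,0,0,0, -7,13,0,0,0,0,0, -8,17,0,0,0,0,0, -9.2,21,0,0,0,0,0, -10.4,25,0,0,0,0,0, -11.5,29,0,0,0,0,0]'; python3 -m inch '[-1.2,4,0,0,0,0,0, -2.4,8,0,0,0,0,0, -3.6,12,0,0,0,0,0, -4.7,16,0,0,0,0,0, -5.9,20,0,0,0,0,0, -7.1,24,0,0,0,0,0, -8,27,0,0,0,0,0, -8.3,28,0,0,0,0,0]'
python3 - <<'E'
from h import *
cv2.imwrite("pics/w3.png",bot.camera("wrist"))
print(bot.get_obs()["eef_pos"])
E
```

```text
clock: 3.33
eef_pos: [0.5622, -0.0453, 0.0409]
tool_rot: [0.599, 0.801, -0.0, 0.001]
ft_force: [0.7, -4.8, 3.9]
grip_width: 0.0002
grasp_force: 2.5
clock: 4.0
eef_pos: [0.5537, -0.0167, 0.0408]
tool_rot: [0.598, 0.801, 0.0, 0.001]
ft_force: [0.8, -4.5, 4.1]
grip_width: 0.0001
grasp_force: 2.4
[ 0.55356562 -0.01665418  0.04063526]
```

View pics/w3.png

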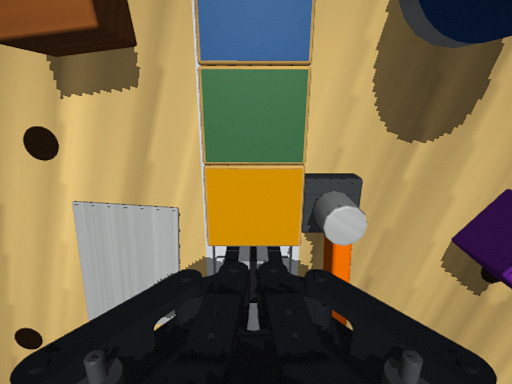

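The train is still together (ochre, green and blue stacked without gaps), with about 17–20 mm left. I'll continue slowly until the force rises.

```bash
python3 -m inch '[-0.9,3,0,0,0,0,0, -1.7,6,0,0,0,0,0, -2.5,8.5,0,0,0,0,0, -3.2,11,0,0,0,0,0, -3.8,13,0,0,0,0,0, -4.2,14.5,0,0,0,0,0, -4.6,15.5,0,0,0,0,0]'
```

```text
clock: 4.63
eef_pos: [0.5489, -0.0018, 0.0406]
tool_rot: [0.598, 0.801, -0.0, 0.001]
ft_force: [1.9, -5.2, 4.6]
grip_width: 0.0001
grasp_force: 2.6
```

```bash
python3 -m inch '[-0.3,1,0,0,0,0,0, -0.6,2,0,0,0,0,0]';python3 -m inch '[-0.3,1,0,0,0,0,0, -0.3,1,0,0,0,0,0]'
```

```text
clock: 4.8
eef_pos: [0.5483, 0.0001, 0.0406]
tool_rot: [0.599, 0.801, -0.0, 0.001]
ft_force: [1.4, -5.3, 5.1]
grip_width: 0.0
grasp_force: 2.7
clock: 4.97
eef_pos: [0.5483, 0.0004, 0.0406]
tool_rot: [0.599, 0.801, -0.001, 0.001]
ft_force: [2.1, -7.2, 4.9]
grip_width: -0.0002
grasp_force: 3.7
```

```bash
python3 -m inch '[-0.4,1.5,0,0,0,0,0, -0.4,1.5,0,0,0,0,0]';python3 -m inch '[-0.4,1.5,0,0,0,0,0, -0.4,1.5,0,0,0,0,0]'
```

```text
clock: 5.13
eef_pos: [0.5483, 0.0005, 0.0406]
tool_rot: [0.599, 0.801, -0.002, 0.002]
ft_force: [2.3, -11.3, 4.1]
grip_width: -0.0005
grasp_force: 5.7
clock: 5.3
eef_pos: [0.5483, 0.0005, 0.0407]
tool_rot: [0.599, 0.8, -0.003, 0.004]
ft_force: [3.6, -14.4, 2.3]
grip_width: 0.0002
grasp_force: 7.7
```

The row is stalled at 14 N against the stop at the expected place, so it is home. I'll back off, rise and go outside the keeper arm.

```bash
python3 -m inch '[2,-8,0,0,0,0,0, 7,-25,0,0,0,0,0, 8,-29,0,0,0,0,0, 8,-29,38,0,0,0,0, 20,-30,70,0,0,0,0, 58,-32,70,0,0,0,0, 93,-33,70,0,0,0,0, 93,-33,70,0,0,0,0]'
python3 - <<'E'
from h import *
cv2.imwrite("pics/w4.png",bot.camera("wrist"));s=bot.camera("scene")
cv2.imwrite("pics/s4.png",cv2.resize(s[110:290,140:360],None,fx=3.3,fy=3.3,interpolation=2))
print(bot.get_obs()["eef_pos"])
E
```

```text
clock: 5.97
eef_pos: [0.6453, -0.0274, 0.1092]
tool_rot: [0.598, 0.801, 0.002, 0.001]
ft_force: [0.5, -0.3, -0.4]
grip_width: 0.0004
grasp_force: 0.0
[ 0.63932967 -0.02739013  0.10814796]
```

View pics/w4.png

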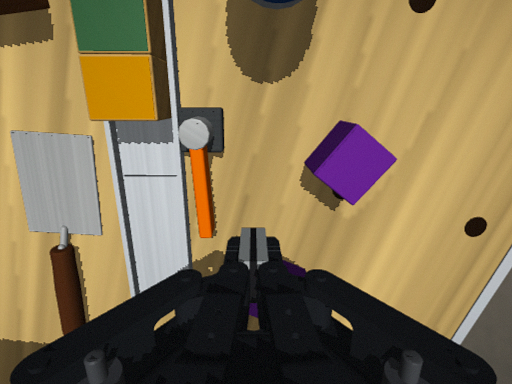

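View pics/s4.png

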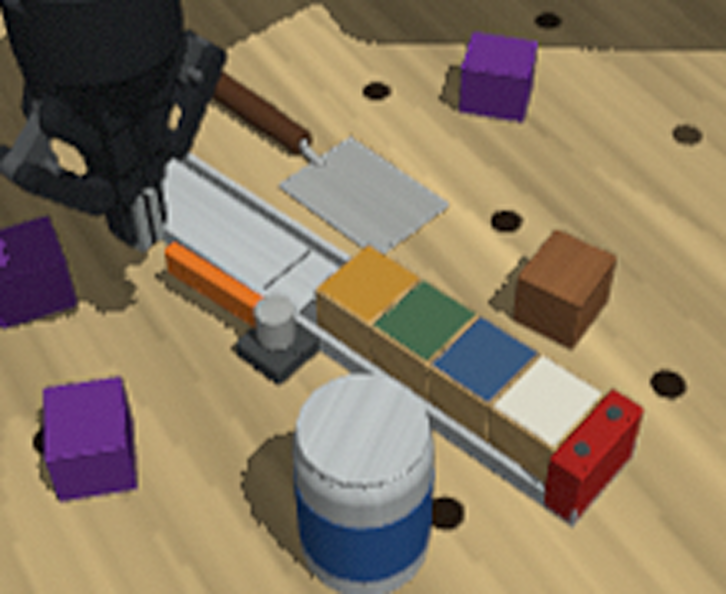

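The row is home and tight: white touches the red stop (600,440 in the scene crop). The keeper is still open, tip at (206,237) in the wrist view, and a purple decoy is near (290,270) by the fingers. I'll measure the clearances.

Run:
```python
from h import *
o=bot.get_obs()
a=1.859;R=np.array([[np.cos(a),-np.sin(a)],[np.sin(a),np.cos(a)]]);t=np.array([547.5,3.6])
print("tcp",(o["eef_pos"][:2]*1000-t)@R)
for n,uv,z in[("tip",(206,237),.038),("armmid",(200,190),.038),("pivot",(195,132),.04),("purple",(303,268),.04),("ochre back",(120,121),.044)]:
    w=wr(o,uv,z);print(n,np.round(w),np.round((w[:2]-t)@R,1))
```

```text
tcp [-55.81276333 -79.23390394]
tip [611. -59.  38.] [-78.1 -42.7]
armmid [598. -24.  38.] [-40.2 -40.2]
pivot [585.  16.  40.] [  1.5 -39.6]
purple [690. -62.  40.] [-104.  -118.2]
ochre back [537.  10.  44.] [8.9 8.1]
```

```bash
python3 -m inch '[0,0,-30,0,0,0,0, 0,0,-55,0,0,0,0, 0,0,-65,0,0,0,0, 0,0,-65,0,0,0,0, -6,-1,-65,0,0,0,0, -11,-1.5,-65,0,0,0,0, -16,-2,-65,0,0,0,0, -21,-3,-65,0,0,0,0]'; python3 -m inch '[-4,-2,0,0,0,0,0, -9,-4.5,0,0,0,0,0, -14,-6,0,0,0,0,0, -19,-7.5,0,0,0,0,0, -24,-8,0,0,0,0,0, -30,-8,0,0,0,0,0, -36,-7,0,0,0,0,0, -41,-6,0,0,0,0,0]'; python3 -m inch '[-6,2.5,0,0,0,0,0, -11,5,0,0,0,0,0, -16,9,0,0,0,0,0, -21,13,0,0,0,0,0, -25,18,0,0,0,0,0, -28,22,0,0,0,0,0, -29,23.5,0,0,0,0,0, -29,23.5,0,0,0,0,0]'
python3 - <<'E'
from h import *
cv2.imwrite("pics/w5.png",bot.camera("wrist"))
E
```

```text
clock: 6.73
eef_pos: [0.6198, -0.0317, 0.0473]
tool_rot: [0.598, 0.801, 0.001, 0.002]
ft_force: [2.2, -0.9, 0.4]
grip_width: 0.0003
grasp_force: 0.8
clock: 7.4
eef_pos: [0.577, -0.0375, 0.0452]
tool_rot: [0.598, 0.801, -0.0, -0.0]
ft_force: [1.3, -0.5, 0.1]
grip_width: 0.0001
grasp_force: 0.5
clock: 8.07
eef_pos: [0.5486, -0.0141, 0.0453]
tool_rot: [0.598, 0.801, -0.001, 0.0]
ft_force: [0.4, -1.9, -0.5]
grip_width: 0.0
grasp_force: 1.2
```

View pics/w5.png

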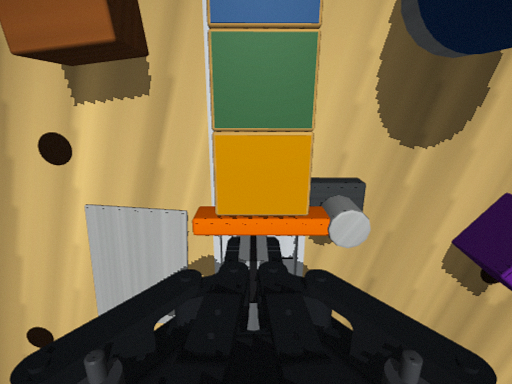

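The keeper (orange, columns 193–328, row 221) is nearly straight across behind the ochre block. I'll press it onto its hard stop.

```bash
python3 -m inch '[-0.5,1.5,0,0,0,0,0, -0.9,3,0,0,0,0,0, -0.9,3,0,0,0,0,0]'; python3 -m inch '[-0.5,1.5,0,0,0,0,0, -0.9,3,0,0,0,0,0, -0.9,3,0,0,0,0,0]'
```

```text
clock: 8.37
eef_pos: [0.5486, -0.0138, 0.0454]
tool_rot: [0.599, 0.801, -0.002, 0.002]
ft_force: [1.2, -9.6, -0.9]
grip_width: -0.0
grasp_force: 4.8
clock: 8.62
eef_pos: [0.5485, -0.0135, 0.0455]
tool_rot: [0.6, 0.8, -0.004, 0.005]
ft_force: [3.6, -16.5, -2.0]
grip_width: -0.0004
grasp_force: 8.5
```

The keeper is firmly on its stop. I'll back off straight along the rail, rise and check.

```bash
python3 -m inch '[3,-10,0,0,0,0,0, 8,-26,0,0,0,0,0, 12,-40,0,0,0,0,0, 12,-40,35,0,0,0,0, 12,-40,75,0,0,0,0, 12,-40,110,0,0,0,0, 12,-40,110,0,0,0,0, 12,-40,110,0,0,0,0]'
python3 - <<'E'
from h import *
s=bot.camera("scene")[110:290,140:360];w=bot.camera("wrist")
cv2.imwrite("pics/end.png",np.hstack([cv2.resize(s,(400,327),interpolation=2),cv2.resize(w,(400,327))]))
E
```

```text
clock: 9.28
eef_pos: [0.561, -0.0482, 0.1581]
tool_rot: [0.598, 0.801, 0.002, 0.002]
ft_force: [-0.1, 0.3, -0.3]
grip_width: 0.0001
grasp_force: 0.0
```

View pics/end.png

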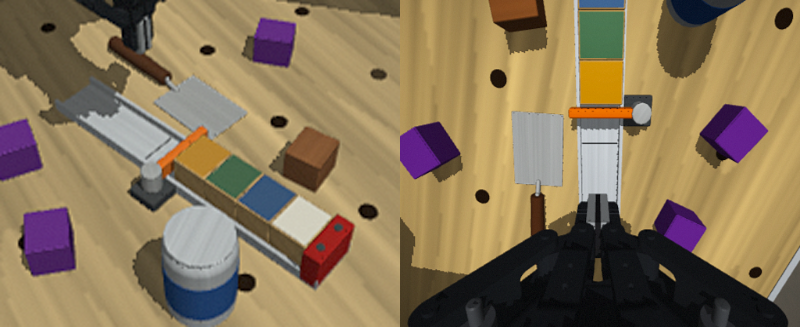

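The row is home against the stop (330,245), and the keeper is straight across behind the ochre block (185,150). The bystanders are in place and the gripper is clear.

```bash
python3 -c "
from workcell import bot
print(bot.job_done())"
```

```text
the job is handed in; nothing more can be done
None
```

The four blocks are home against the red stop, the keeper is closed onto its hard stop behind the ochre block, the arm is clear, and the job was handed in at about 9 s on the robot clock; no verdict came back.

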